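# Unclip the battery cover and lay it on the mat

### The arm

A 7-joint arm with a two-finger parallel gripper is mounted at the origin on a cart in front of the work surface, level with it; the furniture and walls round the work are solid. World frame = base frame: x ahead of the robot, y to its left, z up, the work surface at z = 0. Lengths are in m, angles in rad, forces in N, time in s.
With the tool pointing down it reaches from about 0.425 to 0.8 m from the base axis. Payload 8.3 kg.
Tool frame: the origin (TCP) lies on the mounting face of the last link; the fingertips stand ctrl.finger_overhang ahead of it and the grasp point (between the pads) lies 155 mm ahead of it (ctrl.finger_overhang is the distance from the TCP to the fingertips, in m); x points along the fingers, y is the direction in which the jaws open and shut, and the axes are right-handed (so a half turn about x gives the same grasp; the last joint's range is limited). The gripper opens to 85 mm and grips with 20 to 120 N. Pads are 22 mm wide; open, the fingers measure 114 mm over their backs; the gripper's body (76 mm by 85 mm) begins 54 mm behind the grasp point. The pads swing forward as they close: fully open they stand 13 mm farther back than shut.
Start: joints at [1.157, 0.383, 0.016, 1.37, -0.006, 1.388, -0.046], TCP at [0.215, -0.587, 0.405] pointing down, gripper open.
Joint ranges: [-2.95, 2.95], [-0.25, 2.06], [-1.52, 1.56], [0.18, 2.33], [-1.44, 4.58], [0.02, 2.06], [-3.01, 3.01]. Speed limits (rad/s): [2.39, 2.39, 3.01, 3.01, 3.14, 3.14, 3.14].

### API

Orientations are given as a unit quaternion [x, y, z, w].
In Python, from station import monitor, optics, finish_job, ctrl gives the robot as it stands. The module is installed in compiled form; this text tells all that it offers.
- The arm moves only by the tool play_rows, never from a script. Its argument "rows" is a list of rows, each an object with "hand": the opening in per cent of the stroke, from 0 (shut) to 100 (fully open); "slide": the shift along the tool's x, y, z in m, a list of three; "turn": the turn about the tool's x in rad. A call has 1 to 12 rows; each row shifts and turns the commanded pose from where the row before left it, along the tool's axes as they then stand; what a row does not reach is not made up. A row lasts 1/8 s, in which the tool goes at most 62.5 mm and 10.7 degrees, less where a joint would pass 70% of its speed; a pose out of reach is approached as far as the arm can. A call with a gripper value outside its range is refused whole. The fingers move at their own pace and stop on an object; "squeeze" is the grip in N (left out, the last holds). Time passes only in rows, so rows that do not move let the fingers close. It gives the time, the measured TCP pose, the force and the opening at its end, in the units of the state.
- monitor.sense(): the state, without advancing time (a new reading comes with each control period).
- optics.capture(name): name is "scene" or "side" or "wrist"; returns a dict with "color" (400x640x3 uint8, red, green, blue), "camera_matrix" (3x3 intrinsics, pixels), "world_from_camera" (4x4, takes a point from camera to world coordinates); the wrist camera has in their place "mount" (4x4, takes a point from camera to tool coordinates, whose origin is the TCP and whose axes are the tool frame's). Camera axes: x right, y down, z forward; pixel columns grow to the right and rows downward; lengths in m; the calibration is good to about 2 mm. A picture is of the moment at which its call begins: read the wrist's pose just before it. There is no depth.
- finish_job(): hands the job in, once; it reports no verdict.
The state is a dict: "clock": time; "joint_pos": joint angles; "joint_velocities": joint speeds; "joint_torque": joint torques, N m; "tcp_pos": TCP position; "tcp_rot": TCP orientation; "wrist_force": force on the tool from outside, world axes, zero at the start; "ft_torque": the same for the moment, N m; "finger_gap": opening from 0.0 (shut) to 1.0 (fully open).
Only numpy, scipy, OpenCV 4.12 (cv2) and the standard library are available. Lean on these libraries where they do the work, as an engineer would, in place of code of your own. Each camera call takes 0.05 s, during which the arm holds its last target.

### The job

Take the white clip-in cover off the grey battery box: gently press the orange finger pad of its snap tab in towards the box and, keeping it pressed, draw it upward until that end of the cover springs up. Then take the cover by its rib, draw it out from under the lip at the other end and lay it down gently, rib upward, lengthwise in the middle of the blue mat. Do not overload the tab, do not wrench the cover against its box, and leave the other things alone.

Things in the scene. Friction and masses are not known exactly. Their poses are not given: they have to be found in the camera images.
- box: Grey battery box, 120 (x) x 80 (y) x 50 mm high, fixed to the bench, open at the top under the cover; origin under its centre, z up. Its x axis runs from the tab end (-x) to the far end (+x). A spring plunger inside (x = -40 mm) pushes the cover's tab end up with about 3 N and raises it about 12 mm once the tab's ears are free; it then stays up by itself. A tall press and a vice stand on its left.
- box_lip (a point): Middle of the edge of the fixed lip at the box's far end, 66 mm wide (y), underside 57 mm and top 61 mm above the bench. It reaches about 4 mm over the cover's far edge, with 2 mm of play above the plate; a wall behind it stops the cover from sliding on.
- box_catch (a point): Middle between the two fixed catch ledges outside the box's tab end, at the height of their tops (45 mm). Ledges 4 mm thick, box y = +-17.5 to +-31.5 mm, x = -77 to -70 mm, on cheeks that reach out to x = -77 mm and stand 45 mm high. The tab hangs between them and its two ears catch under them.
- cover: White cover, plate 115 x 76 x 5 mm on the box's walls, 0.1 to 0.15 kg in all. Origin: centre of the plate's underside, axes as the box's when clipped in; plate from x = -60.5 to 55 mm. Lugs reach 6 mm down inside the walls: it cannot slide until raised. With the tab end up, lift it while drawing it 8 to 16 mm towards -x. Laid down it rests on tab and far edge, sloping 0.2 rad.
- cover_rib (a point): Middle of the grip rib that stands on the cover: 40 mm long (cover x), 12 mm thick (cover y), 18 mm tall, so its top is 9 mm above this point and the plate's upper face 9 mm below. It lies 15 mm from the cover's centre towards the tab. Grip it across its 12 mm from above.
- cover_near (a point): Point on the cover at its tab end (cover x = -70 mm, level with the plate's underside, about 50 mm above the bench when clipped in). With the ears free and over the ledges it stands 60 mm or more above the bench.
- latch: Arm fixed to the cover (origin and axes the cover's) with the snap tab, which hangs 24 mm below the plate outside the box's -x end, ears to y = +-27 mm. Pressed along +x it gives 4 N per mm: free after about 2.5 to 3 mm (10 to 12 N), breaks above 18 N (bottoms at 5 mm). Let go before its end is raised about 10 mm, it snaps back under the ledges; rubbing on the pusher stops it rising by itself.
- pad_nominal (a point): Middle of the outer (-x) face of the orange finger pad on the tab, 28 mm wide and 20 mm tall (10 mm above and below this point), IF the pad sat fully home on its stem. In truth it is fixed 0 to 14 mm further out (towards -x), differently each time, and this is not measured: find the face by touch. The pad does not yield on its stem.
- mat: Blue rubber mat with a white border line, 150 (x) x 100 (y) x 3 mm, fixed flat on the bench; origin under its centre, x along its length.
- marker: Black felt marker lying beside the mat, towards the robot's right, 131 x 16 x 16 mm; bystander. Origin under its centre, x along it.
- adapter: Black deep socket adapter standing upright to the right of the mat and marker, 35 mm diameter, 64 mm tall; bystander. Origin under its centre.
- spacer: Grey ground spacer ring lying flat behind the mat, 38 mm diameter, 14 mm tall; bystander. Origin under its centre.

How it is judged:
By the outcome, as a careful person would: the job done as asked, in the order asked, and still so for the second after the job is handed in, with the robot touching nothing.
It also fails if it takes over 72 s, if anything falls off the work surface, if the arm or the gripper's body presses on something with over 40 N, if the wrist force passes 120 N, or if a joint passes its speed limit or range.

## Working session

There is one attempt and no reset: what is moved stays moved. The work goes in short steps, Python scripts to look and compute and a tool call to move; the robot and the scene stay as the last step left them, time stands still between calls to the robot, and variables do not carry over. Pictures are saved under pics/ and viewed, and the job is handed in when it is done.

Besides the shell and the picture viewer there is one more tool, called after "Call:" as name(argument=value, ...), one argument or row to a line, values as JSON. play_rows: Moves the arm, as the interface text tells. Its arguments: {"type":"object","properties":{"rows":{"type":"array"},"squeeze":{"type":"number"}},"required":["rows"]}

```bash
mkdir -p pics
cat > h.py <<'E'
from station import monitor, optics, finish_job, ctrl
import numpy as np, cv2
from scipy.spatial.transform import Rotation as R
def snap(n,f):
    s=monitor.sense(); c=optics.capture(n); cv2.imwrite('pics/'+f,c['color'][:,:,::-1])
    K=np.array(c['camera_matrix'])
    if n=='wrist':
        T=np.eye(4);T[:3,:3]=R.from_quat(s['tcp_rot']).as_matrix();T[:3,3]=s['tcp_pos'];T=T@np.array(c['mount'])
    else: T=np.array(c['world_from_camera'])
    np.savez('pics/'+f[:-4]+'.npz',K=K,T=T,im=c['color']); return c['color'],K,T
def load(f):
    d=np.load('pics/'+f+'.npz'); return d['im'],d['K'],d['T']
def ray(K,T,uv):
    d=T[:3,:3]@np.linalg.inv(K)@np.array([uv[0],uv[1],1.]); return T[:3,3],d/np.linalg.norm(d)
def plane(K,T,uv,z):
    o,d=ray(K,T,uv); return o+d*(z-o[2])/d[2]
def proj(K,T,P):
    p=K@(np.linalg.inv(T)@np.append(P,1))[:3]; return p[:2]/p[2]
def tri(a,b):
    (o1,d1),(o2,d2)=a,b
    A=np.stack([d1,-d2],1); s=np.linalg.lstsq(A,o2-o1,rcond=None)[0]
    p,q=o1+s[0]*d1,o2+s[1]*d2; return (p+q)/2,np.linalg.norm(p-q)
E
python3 - <<'E'
from h import *
s=monitor.sense(); print(s, ctrl.finger_overhang)
for n in ['scene','side','wrist']:
    im,K,T=snap(n,n+'0.png'); print(n,K.round(1).tolist(),T.round(3).tolist())
E
```

```text
{'clock': 0.0, 'joint_pos': array([ 1.15710079,  0.3842184 ,  0.01639252,  1.37116013, -0.0062753 ,
        1.38819849, -0.04648097]), 'joint_velocities': array([ 1.91944563e-03,  1.67809836e-03,  1.55324170e-04,  2.29204329e-04,
        8.82710059e-04, -1.41121831e-03, -2.89541714e-05]), 'joint_torque': array([-1.05731972e-04, -6.27592134e+01,  8.44218414e-01, -3.71833169e+01,
        1.66049448e-02,  1.44170594e-02,  7.37231460e-06]), 'tcp_pos': array([ 0.21474606, -0.58676974,  0.40368831]), 'tcp_rot': array([-0.69611109, -0.12408329,  0.69639519, -0.12274537]), 'wrist_force': array([ 0.20315525,  0.35630728, -0.55086373]), 'ft_torque': array([-0.05053115, -0.0400076 , -0.00900605]), 'finger_gap': 0.9989531343034769} 0.1734
scene [[506.2, 0.0, 312.7], [0.0, 506.2, 197.6], [0.0, 0.0, 1.0]] [[0.965, -0.193, 0.179, 0.361], [-0.263, -0.659, 0.705, -1.08], [-0.018, -0.727, -0.687, 0.731], [0.0, 0.0, 0.0, 1.0]]
side [[421.9, 0.0, 329.1], [0.0, 421.9, 199.4], [0.0, 0.0, 1.0]] [[0.875, -0.207, 0.438, 0.128], [-0.485, -0.393, 0.781, -1.088], [0.01, -0.896, -0.445, 0.468], [0.0, 0.0, 0.0, 1.0]]
wrist [[332.1, 0.0, 319.4], [0.0, 332.1, 201.2], [0.0, 0.0, 1.0]] [[0.344, -0.901, -0.264, 0.281], [-0.939, -0.332, -0.093, -0.562], [-0.003, 0.28, -0.96, 0.372], [0.0, 0.0, 0.0, 1.0]]
```

View pics/scene0.png

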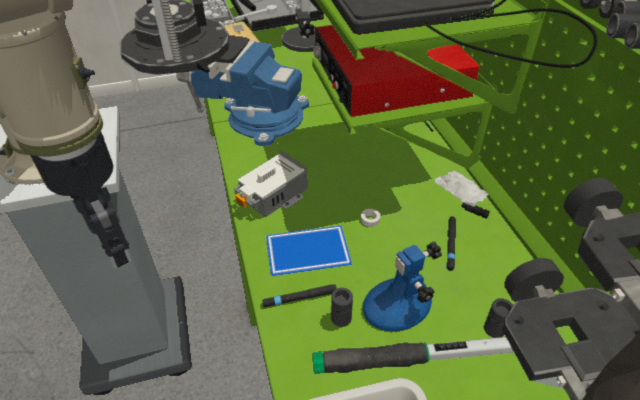

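View pics/side0.png

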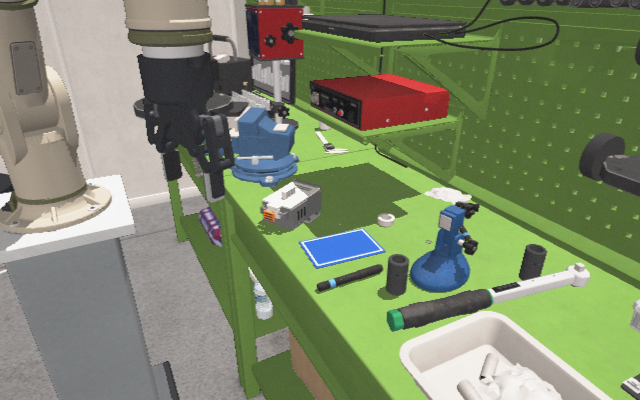

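View pics/wrist0.png

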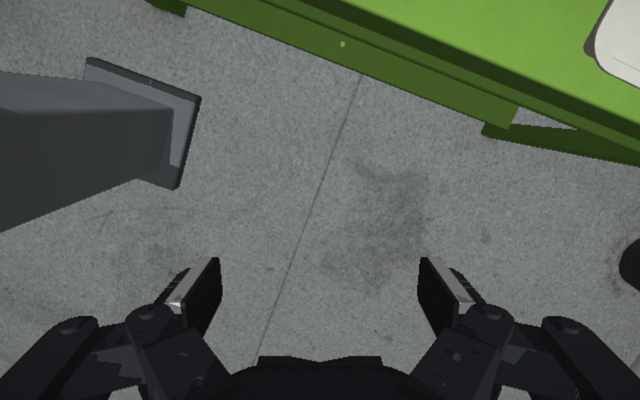

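Run:
```python
from h import *
im,K,T=load('scene0')
a=im[140:310,220:400]; cv2.imwrite('pics/scrop0.png',cv2.resize(a,None,fx=4,fy=3.5*1,interpolation=cv2.INTER_CUBIC)[:,:,::-1])
im2,K2,T2=load('side0')
a=im2[160:300,240:430]; cv2.imwrite('pics/dcrop0.png',cv2.resize(a,None,fx=4,fy=4,interpolation=cv2.INTER_CUBIC)[:,:,::-1])
hsv=cv2.cvtColor(im,cv2.COLOR_RGB2HSV)
def blobs(im,lo,hi,mn):
    h=cv2.cvtColor(im,cv2.COLOR_RGB2HSV); m=cv2.inRange(h,lo,hi)
    n,l,st,c=cv2.connectedComponentsWithStats(m)
    return [(c[i].round(1),st[i].tolist(),l==i) for i in range(1,n) if st[i][4]>mn]
for nm,(im,K,T) in dict(scene=load('scene0'),side=load('side0')).items():
    for c,st,m in blobs(im,(105,150,100),(125,255,255),500):
        cnt=max(cv2.findContours(m.astype(np.uint8),0,1)[0],key=cv2.contourArea)
        q=cv2.approxPolyDP(cnt,0.04*cv2.arcLength(cnt,True),True)[:,0]
        print(nm,'blue',c,st,q.tolist(),[plane(K,T,p,0.003).round(4).tolist() for p in q], plane(K,T,c,.003))
    for c,st,m in blobs(im,(5,180,150),(18,255,255),10):
        print(nm,'orange',c,st)
a=blobs(*[load('scene0')[0],(5,180,150),(18,255,255),10]);b=blobs(*[load('side0')[0],(5,180,150),(18,255,255),10])
_,K,T=load('scene0');_,K2,T2=load('side0')
print(tri(ray(K,T,a[0][0]),ray(K2,T2,b[0][0])) if a and b else None)
print(R.from_quat(monitor.sense()['tcp_rot']).as_matrix().round(3))
```

```text
scene blue [307.2 249.3] [271, 229, 75, 41, 2245] [[337, 229], [271, 238], [275, 268], [345, 260]] [[0.5732, -0.4333, 0.003], [0.4436, -0.4204, 0.003], [0.4355, -0.4948, 0.003], [0.5642, -0.5123, 0.003]] [ 0.50357039 -0.46765809  0.003     ]
scene blue [384.9 307.5] [365, 281, 45, 47, 700] [[387, 281], [365, 309], [393, 327], [409, 305], [376, 306]] [[0.621, -0.5787, 0.003], [0.5638, -0.6235, 0.003], [0.5963, -0.6691, 0.003], [0.6385, -0.6364, 0.003], [0.5838, -0.6229, 0.003]] [ 0.59726682 -0.62992025  0.003     ]
scene orange [448.5  45.6] [443, 45, 12, 2, 12]
scene orange [434.   48.5] [427, 47, 15, 5, 15]
scene orange [448.   65.8] [441, 63, 15, 7, 15]
scene orange [242.2 199.5] [236, 195, 11, 13, 39]
side blue [450.2 257.5] [412, 212, 57, 79, 824] [[463, 212], [465, 275], [414, 269], [426, 289], [467, 277]] [[0.8324, -0.4767, 0.003], [0.6552, -0.6596, 0.003], [0.5846, -0.6007, 0.003], [0.5652, -0.657, 0.003], [0.654, -0.6657, 0.003]] [ 0.67138944 -0.6043036   0.003     ]
side blue [340.2 246.4] [304, 231, 75, 33, 1404] [[378, 249], [361, 231], [304, 243], [318, 263]] [[0.5643, -0.513, 0.003], [0.5726, -0.4375, 0.003], [0.4432, -0.4231, 0.003], [0.4357, -0.4992, 0.003]] [ 0.50215264 -0.4690248   0.003     ]
side orange [270.6 216.3] [264, 212, 10, 9, 24]
(array([-0.37613429, -2.38172375,  1.34423446]), np.float64(0.22155278778867618))
[[-0.001  0.344 -0.939]
 [ 0.001 -0.939 -0.344]
 [-1.    -0.002 -0.   ]]
```

View pics/scrop0.png

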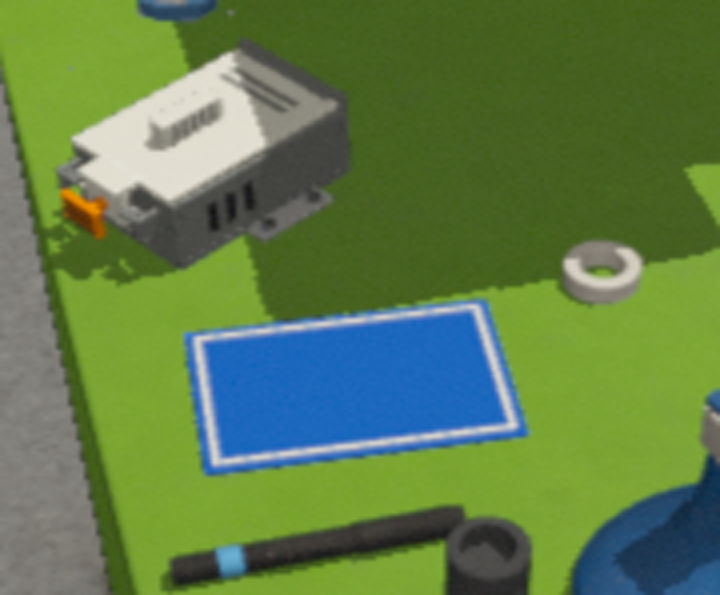

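View pics/dcrop0.png

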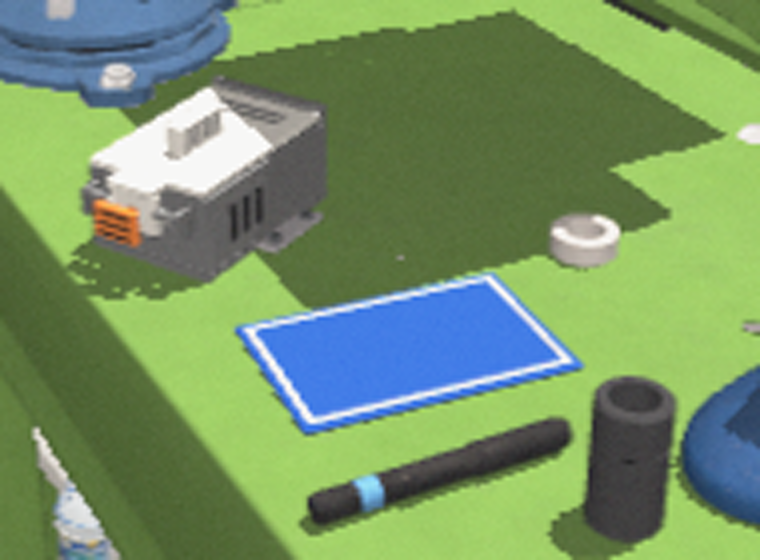

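Run:
```python
from h import *
_,K,T=load('scene0');_,K2,T2=load('side0')
S=lambda u,v:(220+u/4,140+v/3.5); D=lambda u,v:(240+u/4,160+v/4)
def t(n,a,b): print(n,*[x.round(4) for x in tri(ray(K,T,a),ray(K2,T2,b))])
t('pad',(242.2,199.5),(270.6,216.3))
t('pad2',S(84,211),D(117,223))
t('plate near L corner',S(75,137),D(93,158))
t('plate near R',S(178,203),D(190,205))
t('rib near top',S(152,122),D(170,128))
t('rib far top',S(220,95),D(219,108))
t('box right far top corner',S(347,97),D(325,107))
t('box back far top',S(243,42),D(217,79))
t('spacer',S(602,257),D(585,225))
for n,a in [('marker l',S(172,575)),('marker r',S(462,512)),('adapter top',S(488,540))]:
  print(n,plane(K,T,a,.008 if 'm' in n[:1] else .064).round(3))
```

```text
pad [ 0.4072 -0.3297  0.0307] 0.0044
pad2 [ 0.4037 -0.3337  0.0342] 0.0022
plate near L corner [ 0.4082 -0.2899  0.0526] 0.0017
plate near R [ 0.4486 -0.3347  0.0323] 0.0043
rib near top [ 0.4462 -0.3097  0.071 ] 0.0023
rib far top [ 0.4846 -0.2907  0.067 ] 0.0018
box right far top corner [ 0.549  -0.2984  0.0566] 0.0009
box back far top [ 0.5087 -0.2347  0.0583] 0.0022
spacer [ 0.6469 -0.4234  0.0145] 0.0032
marker l [ 0.399 -0.57   0.008]
marker r [ 0.529 -0.568  0.008]
adapter top [ 0.521 -0.626  0.064]
```

Call:
play_rows(
  rows=[
    {"hand":100,"slide":[0,-0.0243,-0.0455],"turn":0},
    {"hand":100,"slide":[0,-0.0243,-0.0455],"turn":0},
    {"hand":100,"slide":[0,-0.0243,-0.0455],"turn":0},
    {"hand":100,"slide":[0,-0.0243,-0.0455],"turn":0},
    {"hand":100,"slide":[0,-0.0243,-0.0455],"turn":0},
    {"hand":100,"slide":[0,-0.0243,-0.0455],"turn":0},
    {"hand":100,"slide":[0,-0.0243,-0.0455],"turn":0},
    {"hand":100,"slide":[0,-0.0243,-0.0455],"turn":0},
    {"hand":100,"slide":[0,0,0],"turn":-0.105},
    {"hand":100,"slide":[0,0,0],"turn":-0.105},
    {"hand":100,"slide":[0,0,0],"turn":0},
    {"hand":100,"slide":[0,0,0],"turn":0},
  ],
)

```text
clock: 1.65
tcp_pos: [0.4897, -0.2794, 0.4046]
tcp_rot: [-0.68, -0.195, 0.68, -0.195]
wrist_force: [0.4, 0.2, 0.6]
finger_gap: 0.996
```

Run:
```python
from h import *
im,K,T=snap('wrist','w1.png');s=monitor.sense();print(s['clock'],s['tcp_pos'],R.from_quat(s['tcp_rot']).as_matrix().round(3),T.round(3))
```

```text
1.7 [ 0.48968581 -0.27942007  0.40462862] [[-0.     0.53  -0.848]
 [ 0.    -0.848 -0.53 ]
 [-1.    -0.     0.   ]] [[ 0.53  -0.814 -0.238  0.55 ]
 [-0.848 -0.51  -0.147 -0.242]
 [-0.002  0.279 -0.96   0.373]
 [ 0.     0.     0.     1.   ]]
```

View pics/w1.png

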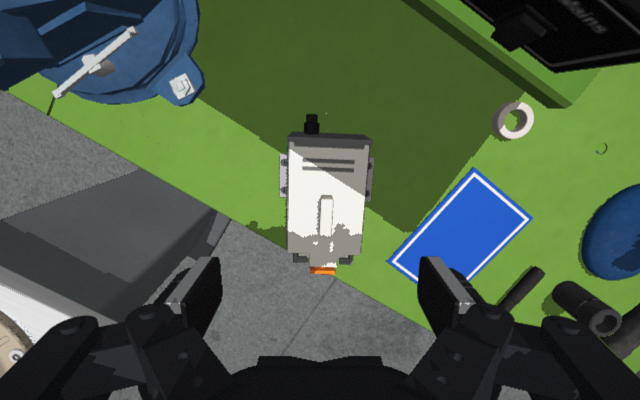

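Run:
```python
from h import *
im,K,T=load('w1')
a=im[100:290,240:410]; cv2.imwrite('pics/w1c.png',cv2.resize(a,None,fx=4,fy=3,interpolation=cv2.INTER_CUBIC)[:,:,::-1][:600])
```

```text
(no output)
```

View pics/w1c.png

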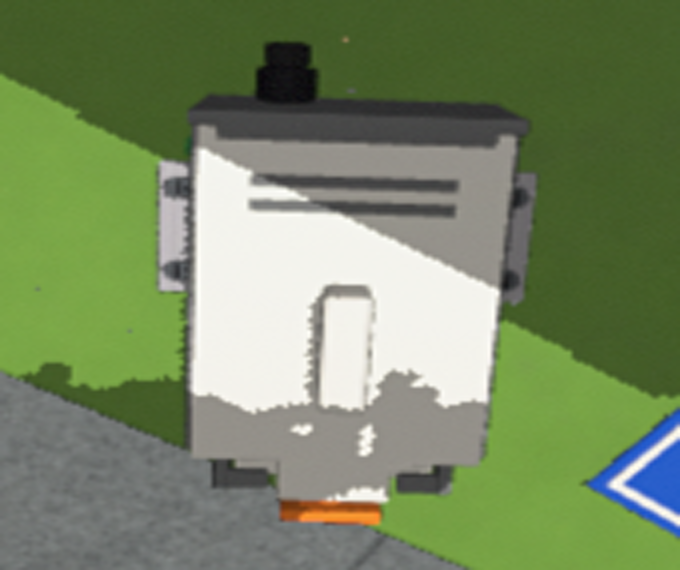

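Run:
```python
from h import *
im,K,T=load('w1')
P=lambda u,v,z:plane(K,T,(240+u/4,100+v/3),z)
nl,nr=P(190,457,.055),P(484,464,.055); fl,fr=P(199,148,.055),P(514,145,.055)
lw=P(205,122,.061); lw2=P(513,128,.061)
rt=[P(*p,.073) for p in [(326,297),(371,297),(366,410),(322,408)]]
print('corners',nl,nr,fl,fr)
for a,b in [(nl,nr),(fl,fr),]: 
  d=b-a; print('perp yaw',np.arctan2(d[1],d[0])+np.pi/2,np.linalg.norm(d))
for a,b in [(nl,fl),(nr,fr),(rt[3],rt[0]),(rt[2],rt[1])]:
  d=b-a; print('yaw',np.arctan2(d[1],d[0]),np.linalg.norm(d))
print('rib c',np.mean(rt,0), 'near mid',(nl+nr)/2,'far mid',(fl+fr)/2)
for z in (.03,.04,.046): print(z,'pad outer',P(281,521,z),P(379,524,z),(P(281,521,z)+P(379,524,z))/2)
```

```text
corners [ 0.4062802  -0.29164104  0.055     ] [ 0.44480988 -0.35815624  0.055     ] [ 0.4997813  -0.23908651  0.055     ] [ 0.54040721 -0.30222766  0.055     ]
perp yaw 0.5250308166914412 0.07686878025610593
perp yaw 0.5717314891919464 0.075081748073588
yaw 0.5120656825419204 0.1072587228986254
yaw 0.5293494053580667 0.1107558347506573
yaw 0.5346723862126029 0.03733099329088396
yaw 0.5382079305979248 0.038021169801884934
rib c [ 0.4650335  -0.30227377  0.073     ] near mid [ 0.42554504 -0.32489864  0.055     ] far mid [ 0.52009425 -0.27065709  0.055     ]
0.03 pad outer [ 0.38584592 -0.3312671   0.03      ] [ 0.39971268 -0.35580272  0.03      ] [ 0.3927793  -0.34353491  0.03      ]
0.04 pad outer [ 0.3906244  -0.32865844  0.04      ] [ 0.40408693 -0.35247883  0.04      ] [ 0.39735566 -0.34056864  0.04      ]
0.046 pad outer [ 0.39349149 -0.32709325  0.046     ] [ 0.40671148 -0.3504845   0.046     ] [ 0.40010148 -0.33878887  0.046     ]
```

Call:
play_rows(
  rows=[
    {"hand":0,"slide":[0,0,0],"turn":0.031},
    {"hand":0,"slide":[0,0.0018,0.0345],"turn":0},
    {"hand":0,"slide":[0,0.0018,0.0345],"turn":0},
    {"hand":0,"slide":[0,0.0018,0.0345],"turn":0},
    {"hand":0,"slide":[0,0.0018,0.0345],"turn":0},
    {"hand":0,"slide":[0.045,0,0],"turn":0},
    {"hand":0,"slide":[0.045,0,0],"turn":0},
    {"hand":0,"slide":[0.045,0,0],"turn":0},
    {"hand":0,"slide":[0,0,0],"turn":0},
    {"hand":0,"slide":[0,0,0],"turn":0},
  ],
)

```text
clock: 2.95
tcp_pos: [0.3749, -0.3557, 0.2714]
tcp_rot: [0.683, 0.184, -0.682, 0.185]
wrist_force: [0.7, -0.2, 0.4]
finger_gap: -0.003
```

Run:
```python
from h import *
im,K,T=snap('side','d2.png');snap('wrist','w2.png');im2,K2,T2=snap('scene','s2.png');s=monitor.sense();print(s['clock'],s['tcp_pos'],R.from_quat(s['tcp_rot']).as_matrix().round(3),s['wrist_force'],s['finger_gap'])
M=R.from_quat(s['tcp_rot']).as_matrix()
p=np.array(s['tcp_pos'])+M@[.1734,0,0]; print(p,proj(K,T,p),proj(K2,T2,p))
a=cv2.resize(im[140:260,200:340],None,fx=4,fy=4,interpolation=cv2.INTER_CUBIC)
cv2.imwrite('pics/d2c.png',a[:,:,::-1])
a=cv2.resize(im2[100:240,180:330],None,fx=4,fy=4,interpolation=cv2.INTER_CUBIC)
cv2.imwrite('pics/s2c.png',a[:,:,::-1])
```

```text
3.1 [ 0.37505381 -0.35573408  0.2718772 ] [[ 0.003  0.505 -0.863]
 [-0.002 -0.863 -0.505]
 [-1.     0.003 -0.001]] [-0.31172839 -0.74079239 -0.36983629] -0.0004801574728595949
[ 0.37552367 -0.35615286  0.09847834] [258.12681944 195.13402897] [224.55287061 186.69797196]
```

View pics/d2c.png

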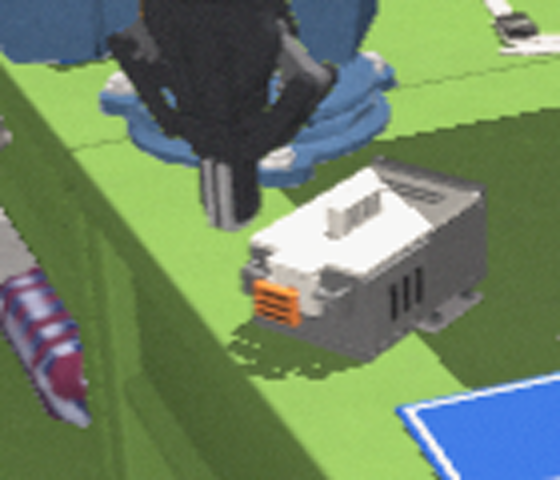

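View pics/s2c.png

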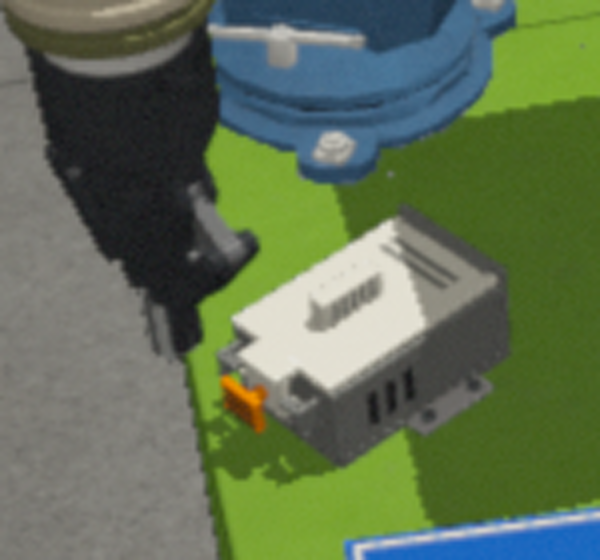

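View pics/w2.png

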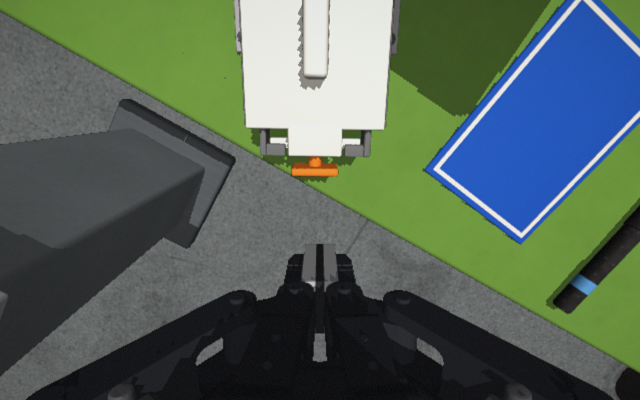

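Run:
```python
from h import *
_,Kd,Td=load('d2');imw,Kw,Tw=load('w2')
h=cv2.cvtColor(imw,cv2.COLOR_RGB2HSV);m=cv2.inRange(h,(3,150,80),(20,255,255));ys,xs=np.nonzero(m);print(xs.min(),xs.max(),ys.min(),ys.max(),np.bincount(ys)[150:185])
C=np.array([.4778,-.2945,0]);c,s=np.cos(.527),np.sin(.527);B=np.array([[c,s,0],[-s,c,0],[0,0,1]])
for a,b in [((291.5,176.3),(263.5,210)),((338,176.3),(274.7,211.7))]:
    p,e=tri(ray(Kw,Tw,a),ray(Kd,Td,b)); print(p,e,'box',B@(p-C))
P=lambda u,v,z:plane(Kw,Tw,(u,v),z)
for n,p in dict(nl=P(246,127.5,.055),nr=P(387,129.5,.055),padL=P(291.5,176.3,.045),padR=P(338,176.3,.045),tabL=P(288,155,.055),tabR=P(341,157,.055),ribL=P(302,78,.073),ribR=P(327,78,.073)).items(): print(n,p,B@(p-C))
p,e=tri(ray(Kd,Td,(263.75,218.75)),ray(Kd,Td,(274.5,222)))
```

```text
291 337 157 176 [ 0  0  0  0  0  0  0 13 13 13 13 13 14 38 42 44 44 45 46 46 46 47 47 47
 47 46 32]
[ 0.39395562 -0.32694739  0.04680957] 0.0018694731879740985 box [-0.08878754  0.01412399  0.04680957]
[ 0.40912077 -0.35057637  0.04997898] 0.003440974651710661 box [-0.08756401 -0.0139262   0.04997898]
nl [ 0.40611635 -0.29165779  0.055     ] [-0.06052813  0.03850934  0.055     ]
nr [ 0.4441642  -0.35873561  0.055     ] [-0.06137892 -0.03860323  0.055     ]
padL [ 0.3926798  -0.32662695  0.045     ] [-0.08972909  0.01504262  0.045     ]
padR [ 0.40677165 -0.35069988  0.045     ] [-0.08965652 -0.01285148  0.045     ]
tabL [ 0.40453662 -0.31871156  0.055     ] [-0.07550001  0.01592075  0.055     ]
tabR [ 0.41855074 -0.34486386  0.055     ] [-0.07654044 -0.0137315   0.055     ]
ribL [ 0.44299036 -0.30692184  0.073     ] [-0.03633413  0.00677081  0.073     ]
ribR [ 0.44898435 -0.3171496   0.073     ] [-0.03629739 -0.00508388  0.073     ]
```

Call:
play_rows(
  rows=[
    {"hand":0,"slide":[0.0235,-0.001,0],"turn":0},
    {"hand":0,"slide":[0.0235,-0.001,0],"turn":0},
    {"hand":0,"slide":[0.0235,0,0],"turn":0},
    {"hand":0,"slide":[0,0,-0.006],"turn":0},
    {"hand":0,"slide":[0,0,-0.006],"turn":0},
    {"hand":0,"slide":[0,0,0],"turn":0},
    {"hand":0,"slide":[0,0,0],"turn":0},
  ],
)

```text
clock: 3.98
tcp_pos: [0.384, -0.3476, 0.2]
tcp_rot: [0.683, 0.185, -0.682, 0.186]
wrist_force: [0.5, 0.9, -1.1]
finger_gap: -0.0
```

```bash
cat > st.py <<'E'
from h import *
C=np.array([.4778,-.2945,0]);c,s_=np.cos(.527),np.sin(.527);B=np.array([[c,s_,0],[-s_,c,0],[0,0,1]])
s=monitor.sense();print('t',s['clock'],'box tip',(B@(np.array(s['tcp_pos'])-C)-[0,0,.1734]).round(5),'F box',(B@s['wrist_force']).round(2),'gap',s['finger_gap'])
E
python3 st.py
python3 - <<'E'
from h import *
im,K,T=snap('side','d3.png')
a=cv2.resize(im[140:260,200:340],None,fx=4,fy=4,interpolation=cv2.INTER_CUBIC)
cv2.imwrite('pics/d3c.png',a[:,:,::-1])
E
```

```text
t 3.975 box tip [-0.10775  0.00128  0.02664] F box [ 0.9   0.54 -1.09] gap -0.0003637564203087198
```

View pics/d3c.png

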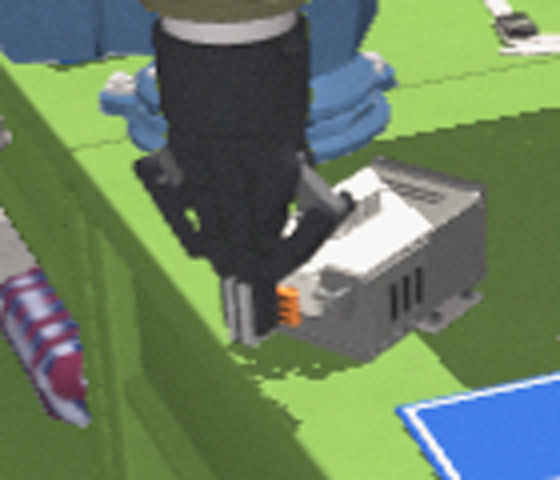

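Call:
play_rows(
  rows=[
    {"hand":0,"slide":[0,0,-0.0015],"turn":0},
    {"hand":0,"slide":[0,0,-0.0015],"turn":0},
    {"hand":0,"slide":[0,0,0],"turn":0},
  ],
)

```text
clock: 4.4
tcp_pos: [0.3865, -0.3458, 0.1992]
tcp_rot: [0.682, 0.185, -0.682, 0.185]
wrist_force: [0.2, -0.2, 0.2]
finger_gap: -0.001
```

```bash
python3 st.py
```

```text
t 4.4 box tip [-0.10473  0.00162  0.02578] F box [ 0.04 -0.25  0.16] gap -0.0010260381232554626
```

Call:
play_rows(
  rows=[
    {"hand":0,"slide":[0,0,-0.001],"turn":0},
    {"hand":0,"slide":[0,0,0],"turn":0},
  ],
)

```text
clock: 4.65
tcp_pos: [0.3872, -0.3454, 0.1992]
tcp_rot: [0.682, 0.185, -0.682, 0.185]
wrist_force: [0.4, -0.0, 0.1]
finger_gap: -0.001
```

```bash
python3 st.py
```

```text
t 4.65 box tip [-0.10385  0.00159  0.02576] F box [ 0.35 -0.22  0.11] gap -0.0005131466416202319
```

Call:
play_rows(
  rows=[
    {"hand":0,"slide":[0,0,-0.001],"turn":0},
    {"hand":0,"slide":[0,0,0],"turn":0},
  ],
)

```text
clock: 4.9
tcp_pos: [0.3881, -0.3448, 0.1992]
tcp_rot: [0.682, 0.185, -0.682, 0.185]
wrist_force: [0.3, -0.1, 0.7]
finger_gap: 0.001
```

```bash
python3 st.py
```

```text
t 4.9 box tip [-0.10281  0.00161  0.0258 ] F box [ 0.2  -0.18  0.69] gap 0.0007613160648178252
```

Call:
play_rows(
  rows=[
    {"hand":0,"slide":[0,0,-0.001],"turn":0},
    {"hand":0,"slide":[0,0,-0.001],"turn":0},
    {"hand":0,"slide":[0,0,0],"turn":0},
  ],
)

```text
clock: 5.28
tcp_pos: [0.3899, -0.3438, 0.1992]
tcp_rot: [0.682, 0.185, -0.682, 0.185]
wrist_force: [0.6, -0.0, 0.5]
finger_gap: 0.001
```

```bash
python3 st.py
```

```text
t 5.275 box tip [-0.10077  0.00162  0.02582] F box [ 0.5  -0.34  0.48] gap 0.0009556490501181852
```

Call:
play_rows(
  rows=[
    {"hand":0,"slide":[0,0,-0.001],"turn":0},
    {"hand":0,"slide":[0,0,0],"turn":0},
  ],
)

```text
clock: 5.52
tcp_pos: [0.3906, -0.3434, 0.1992]
tcp_rot: [-0.682, -0.185, 0.682, -0.185]
wrist_force: [-0.2, -0.3, -0.5]
finger_gap: 0.0
```

```bash
python3 st.py
```

```text
t 5.525 box tip [-0.10001  0.00158  0.02577] F box [-0.35 -0.19 -0.49] gap 0.00025648476092318527
```

Call:
play_rows(
  rows=[
    {"hand":0,"slide":[0,0,-0.001],"turn":0},
    {"hand":0,"slide":[0,0,0],"turn":0},
  ],
)

```text
clock: 5.78
tcp_pos: [0.3912, -0.3431, 0.1991]
tcp_rot: [-0.682, -0.185, 0.683, -0.185]
wrist_force: [-2.7, -1.8, 0.3]
finger_gap: -0.002
```

```bash
python3 st.py
```

```text
t 5.775 box tip [-0.09931  0.00157  0.02574] F box [-3.26 -0.15  0.35] gap -0.0020250972072674003
```

Call:
play_rows(
  rows=[
    {"hand":0,"slide":[0,0,-0.001],"turn":0},
    {"hand":0,"slide":[0,0,0],"turn":0},
  ],
)

```text
clock: 6.02
tcp_pos: [0.3918, -0.3428, 0.1991]
tcp_rot: [-0.682, -0.185, 0.683, -0.185]
wrist_force: [-4.1, -2.9, 0.6]
finger_gap: -0.001
```

```bash
python3 st.py
```

```text
t 6.025 box tip [-0.09861  0.00153  0.02567] F box [-5.04 -0.48  0.59] gap -0.0012678039988443938
```

Call:
play_rows(
  rows=[
    {"hand":0,"slide":[0,0,-0.001],"turn":0},
    {"hand":0,"slide":[0,0,-0.001],"turn":0},
    {"hand":0,"slide":[0,0,0],"turn":0},
  ],
)

```text
clock: 6.4
tcp_pos: [0.3927, -0.3423, 0.1989]
tcp_rot: [-0.682, -0.185, 0.683, -0.184]
wrist_force: [-7.6, -4.6, 0.5]
finger_gap: 0.001
```

```bash
python3 st.py
```

```text
t 6.4 box tip [-0.09759  0.0015   0.02549] F box [-8.85 -0.16  0.48] gap 0.001152266991317945
```

Call:
play_rows(
  rows=[
    {"hand":0,"slide":[0,0,-0.001],"turn":0},
    {"hand":0,"slide":[0,0,-0.001],"turn":0},
    {"hand":0,"slide":[0,0,0],"turn":0},
  ],
)

```text
clock: 6.78
tcp_pos: [0.3936, -0.3418, 0.1987]
tcp_rot: [-0.681, -0.184, 0.684, -0.184]
wrist_force: [-10.3, -6.1, 0.2]
finger_gap: 0.002
```

```bash
python3 st.py
```

```text
t 6.775 box tip [-0.09655  0.00145  0.02526] F box [-11.94  -0.11   0.17] gap 0.0015494568369699793
```

Call:
play_rows(
  rows=[
    {"hand":0,"slide":[0,0,-0.0006],"turn":0},
    {"hand":0,"slide":[-0.001,0,0],"turn":0},
    {"hand":0,"slide":[-0.001,0,0],"turn":0},
    {"hand":0,"slide":[0,0,0],"turn":0},
  ],
)

```text
clock: 7.28
tcp_pos: [0.3938, -0.3417, 0.2006]
tcp_rot: [-0.681, -0.184, 0.684, -0.184]
wrist_force: [-10.7, -6.1, -0.1]
finger_gap: 0.001
```

```bash
python3 st.py
```

```text
t 7.275 box tip [-0.09636  0.00142  0.02719] F box [-12.37   0.12  -0.06] gap 0.000988714853114697
```

Call:
play_rows(
  rows=[
    {"hand":0,"slide":[-0.001,0,-0.0003],"turn":0},
    {"hand":0,"slide":[-0.001,0,0],"turn":0},
    {"hand":0,"slide":[-0.001,0,0],"turn":0},
    {"hand":0,"slide":[0,0,0],"turn":0},
  ],
)

```text
clock: 7.78
tcp_pos: [0.3937, -0.3417, 0.2034]
tcp_rot: [-0.681, -0.184, 0.684, -0.184]
wrist_force: [-10.9, -7.1, -1.3]
finger_gap: -0.002
```

```bash
python3 st.py;  python3 - <<'E'
from h import *
im,K,T=snap('side','d4.png')
a=cv2.resize(im[140:260,200:340],None,fx=4,fy=4,interpolation=cv2.INTER_CUBIC)
cv2.imwrite('pics/d4c.png',a[:,:,::-1])
E
```

```text
t 7.775 box tip [-0.09639  0.00148  0.02999] F box [-13.    -0.69  -1.26] gap -0.001537371875925145
```

View pics/d4c.png

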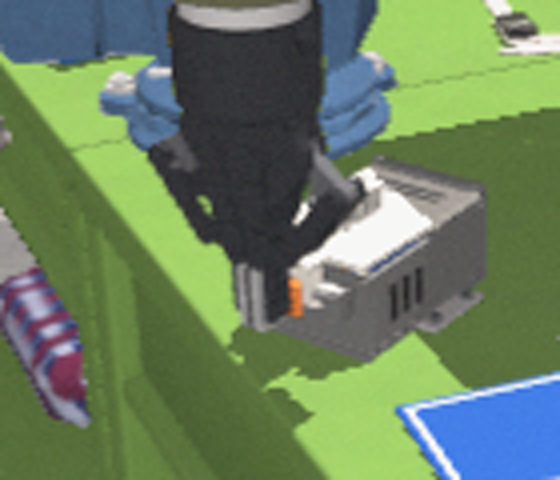

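Call:
play_rows(
  rows=[
    {"hand":0,"slide":[-0.0012,0,0],"turn":0},
    {"hand":0,"slide":[-0.0012,0,0],"turn":0},
    {"hand":0,"slide":[-0.0012,0,0],"turn":0},
    {"hand":0,"slide":[0,0,0],"turn":0},
  ],
)

```text
clock: 8.32
tcp_pos: [0.3936, -0.3418, 0.2069]
tcp_rot: [-0.681, -0.184, 0.685, -0.184]
wrist_force: [-11.4, -7.1, -1.4]
finger_gap: 0.0
```

```bash
python3 st.py
```

```text
t 8.325 box tip [-0.09651  0.00147  0.03351] F box [-13.42  -0.45  -1.4 ] gap 0.0004976488580802134
```

Call:
play_rows(
  rows=[
    {"hand":0,"slide":[-0.0012,0,0],"turn":0},
    {"hand":0,"slide":[-0.0012,0,0.0002],"turn":0},
    {"hand":0,"slide":[-0.0012,0,0],"turn":0},
    {"hand":0,"slide":[0,0,0],"turn":0},
  ],
)

```text
clock: 8.82
tcp_pos: [0.3933, -0.3419, 0.2105]
tcp_rot: [-0.681, -0.184, 0.685, -0.184]
wrist_force: [-11.3, -7.9, -1.7]
finger_gap: 0.0
```

```bash
python3 st.py
```

```text
t 8.825 box tip [-0.09688  0.00149  0.0371 ] F box [-13.74  -1.1   -1.71] gap 0.00011214801254766095
```

Call:
play_rows(
  rows=[
    {"hand":0,"slide":[-0.0012,0,0],"turn":0},
    {"hand":0,"slide":[-0.0012,0,0.0002],"turn":0},
    {"hand":0,"slide":[-0.0012,0,0],"turn":0},
    {"hand":0,"slide":[0,0,0],"turn":0},
  ],
)

```text
clock: 9.32
tcp_pos: [0.393, -0.342, 0.214]
tcp_rot: [-0.681, -0.184, 0.685, -0.184]
wrist_force: [-11.9, -8.5, -2.9]
finger_gap: -0.001
```

```bash
python3 st.py;  python3 - <<'E'
from h import *
im,K,T=snap('side','d5.png')
a=cv2.resize(im[140:260,200:340],None,fx=4,fy=4,interpolation=cv2.INTER_CUBIC)
cv2.imwrite('pics/d5c.png',a[:,:,::-1])
E
```

```text
t 9.325 box tip [-0.09716  0.00154  0.04055] F box [-14.52  -1.36  -2.93] gap -0.0007915341069282454
```

View pics/d5c.png

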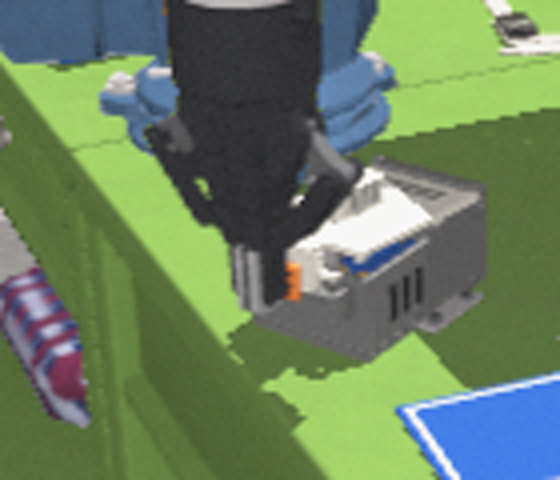

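Call:
play_rows(
  rows=[
    {"hand":0,"slide":[-0.0005,0,0.002],"turn":0},
    {"hand":0,"slide":[0,0,0.003],"turn":0},
    {"hand":0,"slide":[0,0,0.004],"turn":0},
    {"hand":0,"slide":[0,0,0.01],"turn":0},
    {"hand":0,"slide":[0,0,0.01],"turn":0},
    {"hand":0,"slide":[-0.02,0,0],"turn":0},
    {"hand":0,"slide":[-0.05,0,0],"turn":0},
    {"hand":0,"slide":[0,0,0],"turn":0},
  ],
)

```text
clock: 10.38
tcp_pos: [0.3721, -0.3559, 0.2896]
tcp_rot: [0.684, 0.183, -0.681, 0.187]
wrist_force: [0.0, -0.5, -0.9]
finger_gap: -0.003
```

```bash
python3 st.py;  python3 - <<'E'
from h import *
im,K,T=snap('side','d6.png');w,_,_=snap('wrist','w6.png')
a=cv2.resize(im[140:260,200:340],None,fx=4,fy=4,interpolation=cv2.INTER_CUBIC)
cv2.imwrite('pics/d6c.png',a[:,:,::-1])
E
```

```text
t 10.375 box tip [-1.2219e-01  9.0000e-05  1.1621e-01] F box [-0.22 -0.4  -0.88] gap -0.0030859159542291114
```

View pics/d6c.png

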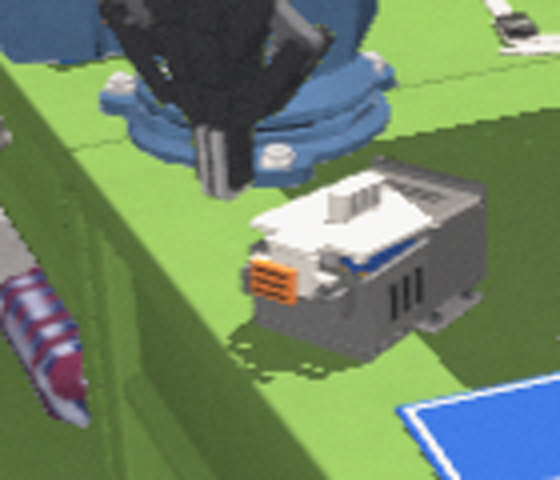

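View pics/w6.png

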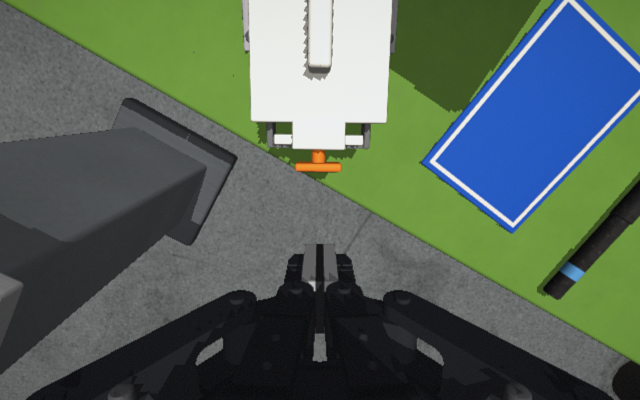

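Run:
```python
from h import *
C=np.array([.4778,-.2945,0]);c,s_=np.cos(.527),np.sin(.527);B=np.array([[c,s_,0],[-s_,c,0],[0,0,1]])
im,K,T=load('w6')
for n,(u,v),z in [('ribL',(307,66),.082),('ribR',(330.5,66),.082),('ribLtop',(309,5),.08),('ribRtop',(331,5),.08),('nl',(251.5,120),.067),('nr',(387,121),.067),('pl',(295,172),.06),('pr',(341,172),.06)]:
  print(n,(B@(plane(K,T,(u,v),z)-C)).round(4))
s=monitor.sense(); M=R.from_quat(s['tcp_rot']).as_matrix(); print(M.round(3))
print('tool delta',M.T@(C+B.T@np.array([-.0135,.0007,.11+.1734])-s['tcp_pos']))
d5,K5,T5=load('d6')
for p,q in [((251.5,120),(262.5,195)),((307,66),(282.5,193))]: pass
```

```text
ribL [-0.0332  0.0066  0.082 ]
ribR [-0.0331 -0.0049  0.082 ]
ribLtop [-0.0062  0.0055  0.08  ]
ribRtop [-0.0062 -0.0049  0.08  ]
nl [-0.0595  0.0379  0.067 ]
nr [-0.0598 -0.0371  0.067 ]
pl [-0.0901  0.0149  0.06  ]
pr [-0.09   -0.0127  0.06  ]
[[ 0.001  0.505 -0.863]
 [-0.001 -0.863 -0.505]
 [-1.     0.002 -0.001]]
tool delta [ 0.00270197  0.00101023 -0.10911968]
```

Call:
play_rows(
  rows=[
    {"hand":45,"slide":[0,0,-0.027],"turn":0},
    {"hand":45,"slide":[0,0,-0.027],"turn":0},
    {"hand":45,"slide":[0,0,-0.027],"turn":0},
    {"hand":45,"slide":[0,0,-0.028],"turn":0},
    {"hand":45,"slide":[0,0,0],"turn":0},
    {"hand":45,"slide":[0.018,0,0],"turn":0},
    {"hand":45,"slide":[0,0,0],"turn":0},
    {"hand":45,"slide":[0,0,0],"turn":0},
  ],
)

```text
clock: 11.48
tcp_pos: [0.4645, -0.3002, 0.267]
tcp_rot: [-0.682, -0.185, 0.683, -0.184]
wrist_force: [0.5, 0.4, 0.7]
finger_gap: 0.448
```

```bash
python3 st.py;  python3 - <<'E'
from h import *
im,K,T=snap('side','d7.png');w,_,_=snap('wrist','w7.png')
a=cv2.resize(im[140:260,200:340],None,fx=4,fy=4,interpolation=cv2.INTER_CUBIC)
cv2.imwrite('pics/d7c.png',a[:,:,::-1])
E
```

```text
t 11.475 box tip [-0.01435  0.00173  0.0936 ] F box [0.6  0.13 0.69] gap 0.44761416657877806
```

View pics/d7c.png

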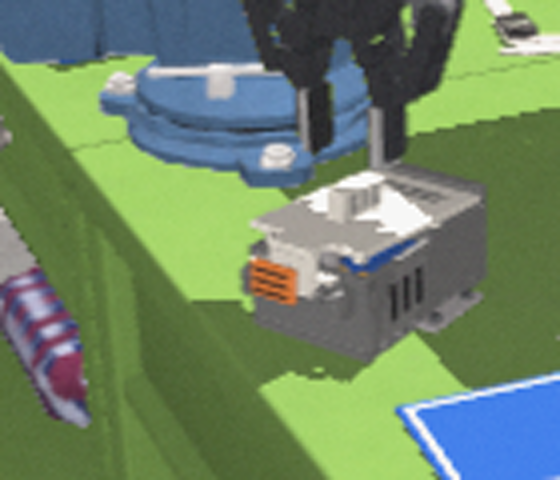

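View pics/w7.png

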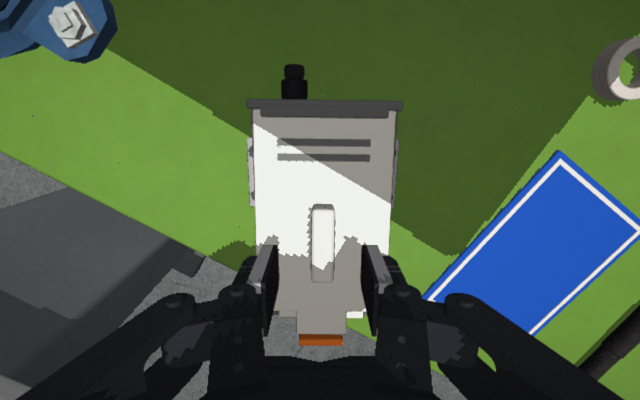

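Call:
play_rows(
  rows=[
    {"hand":45,"slide":[0.01,0.001,0],"turn":0},
    {"hand":45,"slide":[0.01,0,0],"turn":0},
    {"hand":45,"slide":[0.0075,0,0],"turn":0},
    {"hand":45,"slide":[0,0,0],"turn":0},
    {"hand":45,"slide":[0,0,0],"turn":0},
  ],
)

```text
clock: 12.2
tcp_pos: [0.4659, -0.3005, 0.2401]
tcp_rot: [0.682, 0.185, -0.682, 0.185]
wrist_force: [-0.0, -0.3, -0.6]
finger_gap: 0.452
```

```bash
python3 st.py
```

```text
t 12.2 box tip [-0.01331  0.0008   0.06668] F box [-0.19 -0.23 -0.56] gap 0.4523376197421853
```

Call:
play_rows(
  rows=[
    {"hand":25,"slide":[0,0,0],"turn":0},
    {"hand":18,"slide":[0,0,0],"turn":0},
    {"hand":5,"slide":[0,0,0],"turn":0},
    {"hand":5,"slide":[0,0,0],"turn":0},
    {"hand":5,"slide":[0,0,0],"turn":0},
  ],
  squeeze=35,
)

```text
clock: 12.82
tcp_pos: [0.4658, -0.3007, 0.2402]
tcp_rot: [0.683, 0.185, -0.682, 0.185]
wrist_force: [0.2, -2.0, 1.4]
finger_gap: 0.128
```

```bash
python3 st.py;  python3 - <<'E'
from h import *
im,K,T=snap('side','d8.png')
a=cv2.resize(im[140:260,200:340],None,fx=4,fy=4,interpolation=cv2.INTER_CUBIC)
cv2.imwrite('pics/d8c.png',a[:,:,::-1])
E
```

```text
t 12.825 box tip [-0.01349  0.00066  0.06682] F box [-0.82 -1.86  1.41] gap 0.12847081854066608
```

View pics/d8c.png

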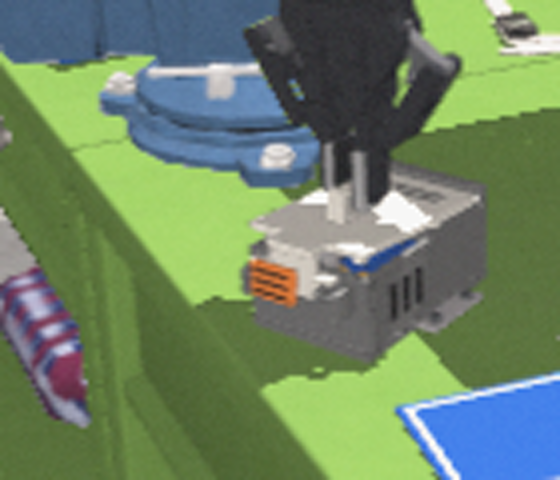

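Call:
play_rows(
  rows=[
    {"hand":5,"slide":[-0.0003,0,0.001],"turn":0},
    {"hand":5,"slide":[-0.0003,0,0.001],"turn":0},
    {"hand":5,"slide":[0,0,0],"turn":0},
  ],
)

```text
clock: 13.25
tcp_pos: [0.464, -0.3014, 0.2405]
tcp_rot: [-0.682, -0.185, 0.682, -0.185]
wrist_force: [0.4, 0.6, 0.2]
finger_gap: 0.127
```

```bash
python3 st.py
```

```text
t 13.25 box tip [-0.01536  0.001    0.06711] F box [0.64 0.28 0.22] gap 0.12740379089020587
```

Call:
play_rows(
  rows=[
    {"hand":5,"slide":[-0.0005,0,0.001],"turn":0},
    {"hand":5,"slide":[-0.0005,0,0.001],"turn":0},
    {"hand":5,"slide":[0,0,0],"turn":0},
  ],
)

```text
clock: 13.62
tcp_pos: [0.462, -0.3027, 0.2414]
tcp_rot: [-0.682, -0.185, 0.683, -0.185]
wrist_force: [-0.2, -0.2, -0.6]
finger_gap: 0.128
```

```bash
python3 st.py
```

```text
t 13.625 box tip [-0.01779  0.00086  0.068  ] F box [-0.25 -0.08 -0.65] gap 0.1279120874520903
```

Slides freely. Keep going.

Call:
play_rows(
  rows=[
    {"hand":5,"slide":[-0.0005,0,0.0015],"turn":0},
    {"hand":5,"slide":[-0.0005,0,0.0015],"turn":0},
    {"hand":5,"slide":[0,0,0],"turn":0},
  ],
)

```text
clock: 14.0
tcp_pos: [0.4596, -0.3042, 0.2426]
tcp_rot: [-0.682, -0.185, 0.682, -0.185]
wrist_force: [-0.3, -0.3, -1.8]
finger_gap: 0.127
```

```bash
python3 st.py
```

```text
t 14.0 box tip [-0.02063  0.00077  0.06925] F box [-0.42 -0.14 -1.84] gap 0.12651098442634517
```

Call:
play_rows(
  rows=[
    {"hand":5,"slide":[-0.0005,0,0.0015],"turn":0},
    {"hand":5,"slide":[-0.0005,0,0.0015],"turn":0},
    {"hand":5,"slide":[-0.0005,0,0.001],"turn":0},
    {"hand":5,"slide":[0,0,0],"turn":0},
  ],
)

```text
clock: 14.5
tcp_pos: [0.4562, -0.3062, 0.2442]
tcp_rot: [0.683, 0.185, -0.682, 0.185]
wrist_force: [-0.1, 0.8, -1.2]
finger_gap: 0.13
```

```bash
python3 st.py;  python3 - <<'E'
from h import *
im,K,T=snap('side','d9.png');w,_,_=snap('wrist','w9.png')
a=cv2.resize(im[140:260,200:340],None,fx=4,fy=4,interpolation=cv2.INTER_CUBIC)
cv2.imwrite('pics/d9c.png',a[:,:,::-1])
E
```

```text
t 14.5 box tip [-0.02451  0.00075  0.07082] F box [ 0.37  0.76 -1.16] gap 0.1299964147179253
```

View pics/d9c.png

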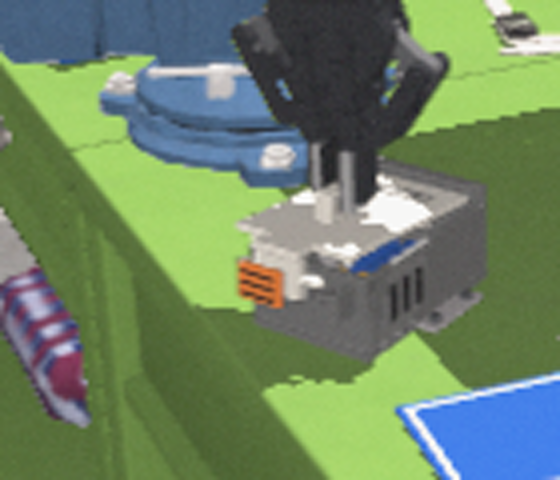

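View pics/w9.png

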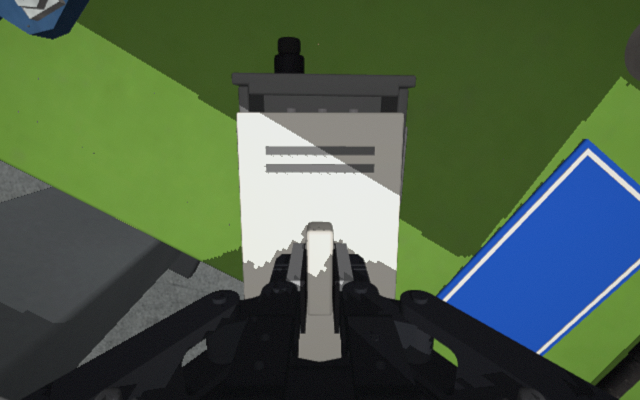

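Call:
play_rows(
  rows=[
    {"hand":5,"slide":[-0.0015,0,0.001],"turn":0},
    {"hand":5,"slide":[-0.002,0,0.001],"turn":0},
    {"hand":5,"slide":[-0.003,0,0],"turn":0},
    {"hand":5,"slide":[-0.004,0,0],"turn":0},
    {"hand":5,"slide":[0,0,0],"turn":0},
  ],
)

```text
clock: 15.22
tcp_pos: [0.4548, -0.3072, 0.2551]
tcp_rot: [0.683, 0.185, -0.682, 0.185]
wrist_force: [-0.4, -0.6, -1.7]
finger_gap: 0.126
```

```bash
python3 st.py
```

```text
t 15.225 box tip [-0.02629  0.00065  0.08175] F box [-0.68 -0.29 -1.72] gap 0.12584264957902966
```

Call:
play_rows(
  rows=[
    {"hand":5,"slide":[-0.01,0,0],"turn":0},
    {"hand":5,"slide":[-0.015,0,0],"turn":0},
    {"hand":5,"slide":[-0.02,0,0],"turn":0},
    {"hand":5,"slide":[-0.02,0,0],"turn":0},
    {"hand":5,"slide":[-0.005,0,0],"turn":0},
    {"hand":5,"slide":[0,0,0],"turn":0},
  ],
)

```text
clock: 15.98
tcp_pos: [0.4546, -0.3071, 0.325]
tcp_rot: [0.683, 0.185, -0.682, 0.185]
wrist_force: [0.1, -0.1, -0.3]
finger_gap: 0.127
```

```bash
python3 st.py;  python3 - <<'E'
from h import *
im,K,T=snap('side','d10.png');w,_,_=snap('wrist','w10.png');im2,_,_=snap('scene','s10.png')
a=cv2.resize(im[120:300,200:400],None,fx=4,fy=3.3,interpolation=cv2.INTER_CUBIC)
cv2.imwrite('pics/d10c.png',a[:,:,::-1])
s=monitor.sense();print(s['tcp_pos'],R.from_quat(s['tcp_rot']).as_matrix().round(3),s['joint_pos'].round(2))
E
```

```text
t 15.975 box tip [-0.02642  0.00078  0.15161] F box [ 0.02 -0.13 -0.26] gap 0.12744053942454242
[ 0.45430933 -0.30697155  0.3237561 ] [[-0.001  0.505 -0.863]
 [ 0.001 -0.863 -0.505]
 [-1.    -0.001  0.001]] [ 0.71  0.28 -0.21  1.69  0.06  1.17 -0.56]
```

View pics/d10c.png

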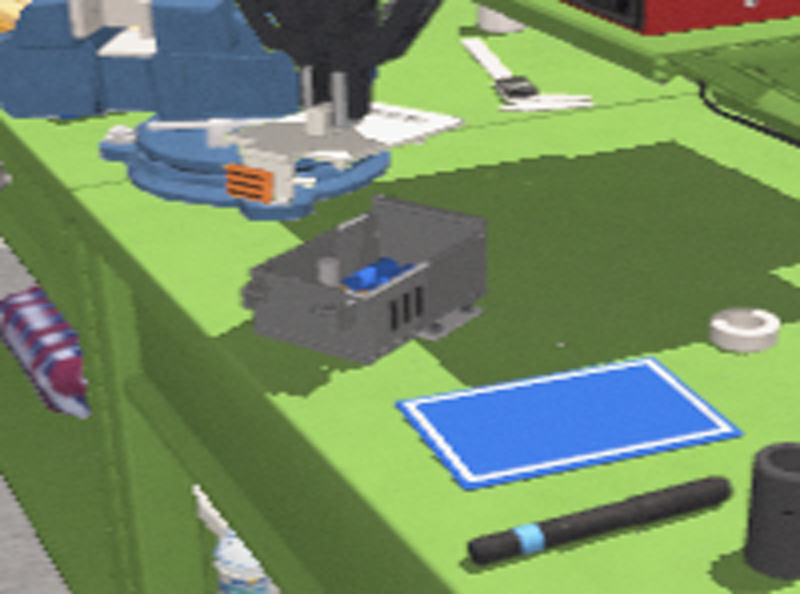

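View pics/w10.png

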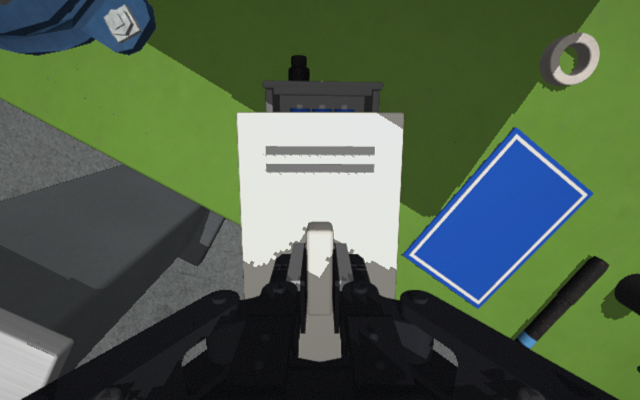

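```bash
cat > mat.py <<'E'
from h import *
import sys
def mat(f):
    im,K,T=load(f)
    h=cv2.cvtColor(im,cv2.COLOR_RGB2HSV); m=cv2.inRange(h,(105,150,100),(125,255,255))
    m=cv2.morphologyEx(m,cv2.MORPH_CLOSE,np.ones((9,9),np.uint8))
    cs=cv2.findContours(m,0,1)[0]
    cs=[c for c in cs if cv2.contourArea(c)>1500]
    for c in cs:
        p=np.array([plane(K,T,q,.003)[:2] for q in c[:,0]],np.float32)*1000
        (x,y),(w,hh),a=cv2.minAreaRect(p); print(f,x,y,w,hh,a)
for f in sys.argv[1:]: mat(f)
E
python3 mat.py scene0 side0 w1 w10
```

```text
scene0 503.93658447265625 -467.07989501953125 99.37916564941406 148.2879638671875 83.98208618164062
side0 503.69244384765625 -470.9128723144531 97.34327697753906 148.1308135986328 83.97669219970703
side0 702.4526977539062 -571.9208984375 322.2291259765625 96.03617095947266 35.76075744628906
w1 607.4979858398438 -624.1739501953125 109.64938354492188 52.66445541381836 47.045387268066406
w1 505.5622253417969 -465.1206970214844 99.15202331542969 148.37779235839844 84.08648681640625
w10 505.3576354980469 -464.9686279296875 99.18523406982422 148.37997436523438 84.06428527832031
```

Call:
play_rows(
  rows=[
    {"hand":5,"slide":[0,0.027,0.0066],"turn":0},
    {"hand":5,"slide":[0,0.027,0.0066],"turn":0},
    {"hand":5,"slide":[0,0.027,0.0066],"turn":0},
    {"hand":5,"slide":[0,0.027,0.0066],"turn":0},
    {"hand":5,"slide":[0,0.026,0.0066],"turn":0},
    {"hand":5,"slide":[0,0.026,0.0065],"turn":0},
    {"hand":5,"slide":[0,0,0],"turn":0.126},
    {"hand":5,"slide":[0,0,0],"turn":0.126},
    {"hand":5,"slide":[0,0,0],"turn":0.126},
    {"hand":5,"slide":[0,0,0],"turn":0.126},
    {"hand":5,"slide":[0,0,0],"turn":0.126},
    {"hand":5,"slide":[0,0,0],"turn":0},
  ],
)

```text
clock: 17.62
tcp_pos: [0.5013, -0.4649, 0.3235]
tcp_rot: [-0.706, 0.035, 0.707, 0.035]
wrist_force: [0.0, -0.2, -1.0]
finger_gap: 0.131
```

```bash
cat > st2.py <<'E'
from h import *
C=np.array([.505,-.4655,0]);c,s_=np.cos(-.1035),np.sin(-.1035);B=np.array([[c,s_,0],[-s_,c,0],[0,0,1]])
s=monitor.sense();M=R.from_quat(s['tcp_rot']).as_matrix();print('t',s['clock'],'mat tip',(B@(np.array(s['tcp_pos'])-C)-[0,0,.1734]).round(5),'F mat',(B@s['wrist_force']).round(2),'T',(B@s['ft_torque']).round(2),'gap',s['finger_gap'],'yaw',np.arctan2(-M[1,2],-M[0,2]))
E
python3 st2.py
python3 - <<'E'
from h import *
im,K,T=snap('side','d11.png');w,_,_=snap('wrist','w11.png')
a=cv2.resize(im[120:300,230:430],None,fx=4,fy=3.3,interpolation=cv2.INTER_CUBIC)
cv2.imwrite('pics/d11c.png',a[:,:,::-1])
E
```

```text
t 17.625 mat tip [-0.00371  0.00018  0.15009] F mat [ 0.07 -0.24 -1.02] T [ 0.01 -0.03 -0.01] gap 0.13061824219695037 yaw -0.09923844858756513
```

View pics/d11c.png

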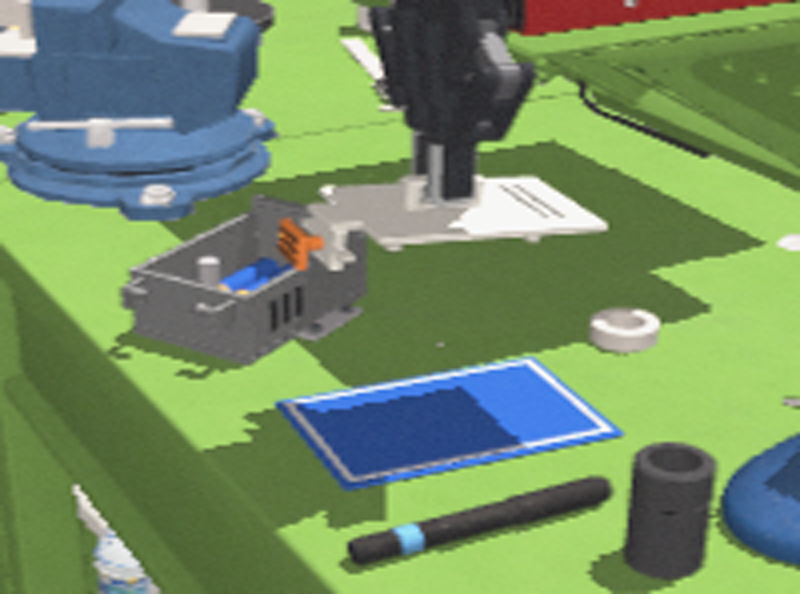

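View pics/w11.png

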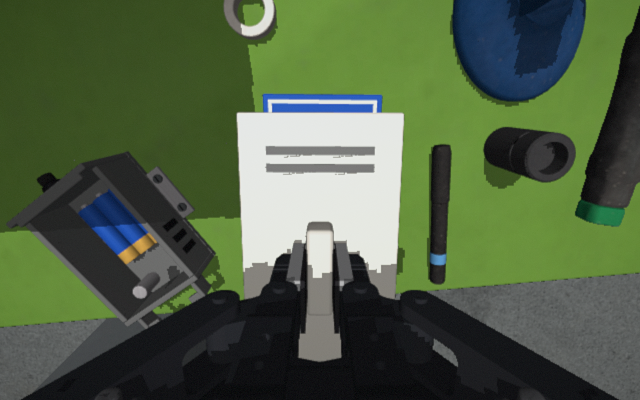

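Call:
play_rows(
  rows=[
    {"hand":5,"slide":[0.015,0,0],"turn":0.004},
    {"hand":5,"slide":[0.02,0,0],"turn":0},
    {"hand":5,"slide":[0.02,0,0],"turn":0},
    {"hand":5,"slide":[0.02,0,0],"turn":0},
    {"hand":5,"slide":[0.015,0,0],"turn":0},
    {"hand":5,"slide":[0.012,0,0],"turn":0},
    {"hand":5,"slide":[0.008,0,0],"turn":0},
    {"hand":5,"slide":[0.003,0,0],"turn":0},
    {"hand":5,"slide":[0,0,0],"turn":0},
    {"hand":5,"slide":[0,0,0],"turn":0},
  ],
)

```text
clock: 18.98
tcp_pos: [0.5015, -0.4653, 0.2123]
tcp_rot: [0.706, -0.037, -0.706, -0.037]
wrist_force: [0.4, 0.9, -1.5]
finger_gap: 0.128
```

```bash
python3 st2.py
```

```text
t 18.975 mat tip [-0.00347 -0.00015  0.03894] F mat [ 0.26  0.94 -1.55] T [ 0.06 -0.05  0.01] gap 0.12831036513007776 yaw -0.10420312541571243
```

Call:
play_rows(
  rows=[
    {"hand":5,"slide":[0.0015,0,0],"turn":0},
    {"hand":5,"slide":[0.0015,0,0],"turn":0},
    {"hand":5,"slide":[0,0,0],"turn":0},
  ],
  squeeze=20,
)

```text
clock: 19.35
tcp_pos: [0.5013, -0.4651, 0.2084]
tcp_rot: [-0.706, 0.037, 0.706, 0.037]
wrist_force: [0.6, 0.2, -1.8]
finger_gap: 0.127
```

```bash
python3 st2.py
```

```text
t 19.35 mat tip [-3.74e-03  6.00e-05  3.50e-02] F mat [ 0.6   0.23 -1.78] T [-0.02 -0.07 -0.  ] gap 0.1271795226460397 yaw -0.10419346399513943
```

Call:
play_rows(
  rows=[
    {"hand":5,"slide":[0.0015,0,0],"turn":0},
    {"hand":5,"slide":[0.0015,0,0],"turn":0},
    {"hand":5,"slide":[0,0,0],"turn":0},
  ],
)

```text
clock: 19.73
tcp_pos: [0.5013, -0.4651, 0.2054]
tcp_rot: [-0.706, 0.037, 0.706, 0.037]
wrist_force: [0.7, 0.4, -1.0]
finger_gap: 0.135
```

```bash
python3 st2.py;python3 - <<'E'
from h import *
im,K,T=snap('side','d12.png')
a=cv2.resize(im[180:280,280:420],None,fx=5,fy=5,interpolation=cv2.INTER_CUBIC)
cv2.imwrite('pics/d12c.png',a[:,:,::-1])
E
```

```text
t 19.725 mat tip [-3.690e-03  3.000e-05  3.203e-02] F mat [ 0.61  0.45 -0.96] T [ 0.01 -0.04  0.04] gap 0.13462317343155464 yaw -0.1041418212227145
```

View pics/d12c.png

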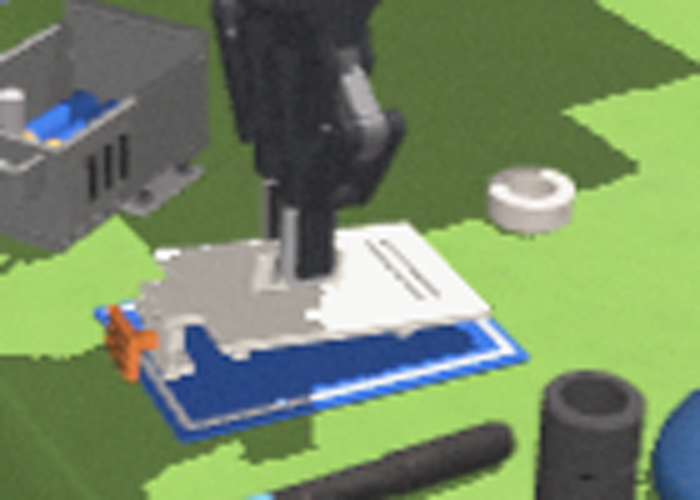

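Call:
play_rows(
  rows=[
    {"hand":5,"slide":[0.001,0,0],"turn":0},
    {"hand":5,"slide":[0.001,0,0],"turn":0},
    {"hand":5,"slide":[0,0,0],"turn":0},
  ],
)

```text
clock: 20.15
tcp_pos: [0.5016, -0.4652, 0.2043]
tcp_rot: [0.706, -0.037, -0.706, -0.037]
wrist_force: [1.5, 0.4, 4.0]
finger_gap: 0.131
```

```bash
python3 st2.py
```

```text
t 20.15 mat tip [-3.380e-03 -5.000e-05  3.089e-02] F mat [1.47 0.57 3.96] T [ 0.18  0.18 -0.03] gap 0.13125943935588374 yaw -0.10402832126112199
```

Call:
play_rows(
  rows=[
    {"hand":5,"slide":[0.001,0,0],"turn":0},
    {"hand":5,"slide":[0,0,0],"turn":0},
  ],
)

```text
clock: 20.4
tcp_pos: [0.5019, -0.4652, 0.2036]
tcp_rot: [0.707, -0.037, -0.706, -0.036]
wrist_force: [1.4, 0.5, 6.4]
finger_gap: 0.126
```

```bash
python3 st2.py
```

```text
t 20.4 mat tip [-3.08e-03  1.00e-05  3.02e-02] F mat [1.35 0.64 6.38] T [ 0.19  0.15 -0.11] gap 0.1260656893163261 yaw -0.10388743036915096
```

Call:
play_rows(
  rows=[
    {"hand":5,"slide":[0.001,0,0],"turn":0},
    {"hand":5,"slide":[0,0,0],"turn":0},
  ],
)

```text
clock: 20.65
tcp_pos: [0.5022, -0.4652, 0.2027]
tcp_rot: [0.707, -0.037, -0.705, -0.036]
wrist_force: [1.5, 0.3, 7.3]
finger_gap: 0.127
```

```bash
python3 st2.py
```

```text
t 20.65 mat tip [-2.850e-03  5.000e-05  2.933e-02] F mat [1.44 0.42 7.33] T [ 0.16 -0.06 -0.05] gap 0.12682148965330806 yaw -0.10372452512162443
```

Call:
play_rows(
  rows=[
    {"hand":5,"slide":[0.001,0,0],"turn":0},
    {"hand":5,"slide":[0,0,0],"turn":0},
  ],
)

```text
clock: 20.9
tcp_pos: [0.5024, -0.4651, 0.202]
tcp_rot: [0.707, -0.037, -0.705, -0.036]
wrist_force: [2.8, 1.2, 6.6]
finger_gap: 0.127
```

```bash
python3 st2.py;python3 - <<'E'
from h import *
im,K,T=snap('side','d13.png')
a=cv2.resize(im[180:280,280:420],None,fx=5,fy=5,interpolation=cv2.INTER_CUBIC)
cv2.imwrite('pics/d13c.png',a[:,:,::-1])
E
```

```text
t 20.9 mat tip [-2.600e-03  8.000e-05  2.863e-02] F mat [2.65 1.49 6.64] T [ 0.18 -0.23 -0.02] gap 0.12705177416851604 yaw -0.10359091106676496
```

View pics/d13c.png

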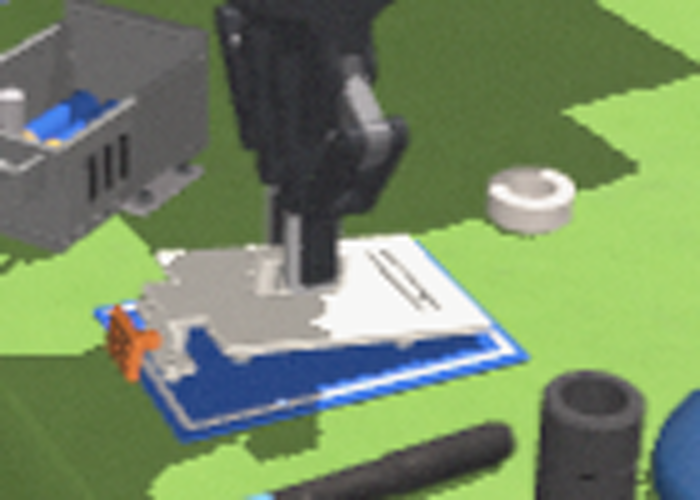

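Call:
play_rows(
  rows=[
    {"hand":5,"slide":[0.001,0,0],"turn":0},
    {"hand":5,"slide":[0,0,0],"turn":0},
  ],
)

```text
clock: 21.2
tcp_pos: [0.5027, -0.4651, 0.2012]
tcp_rot: [0.707, -0.037, -0.705, -0.036]
wrist_force: [3.0, -0.4, 7.6]
finger_gap: 0.126
```

```bash
python3 st2.py
```

```text
t 21.2 mat tip [-0.00236  0.00012  0.02779] F mat [ 3.03 -0.06  7.63] T [ 0.18 -0.31 -0.04] gap 0.12556131273970667 yaw -0.10338149841728507
```

Call:
play_rows(
  rows=[
    {"hand":5,"slide":[0.001,0,0],"turn":0},
    {"hand":5,"slide":[0,0,0],"turn":0},
  ],
)

```text
clock: 21.45
tcp_pos: [0.5029, -0.4651, 0.2004]
tcp_rot: [0.708, -0.037, -0.705, -0.036]
wrist_force: [3.8, -0.4, 7.6]
finger_gap: 0.128
```

```bash
python3 st2.py;python3 - <<'E'
from h import *
im,K,T=snap('side','d14.png')
a=cv2.resize(im[180:280,280:420],None,fx=5,fy=5,interpolation=cv2.INTER_CUBIC)
cv2.imwrite('pics/d14c.png',a[:,:,::-1])
E
```

```text
t 21.45 mat tip [-0.00213  0.00015  0.02696] F mat [3.8  0.03 7.6 ] T [ 0.18 -0.46 -0.06] gap 0.1283164595062003 yaw -0.10322456566373933
```

View pics/d14c.png

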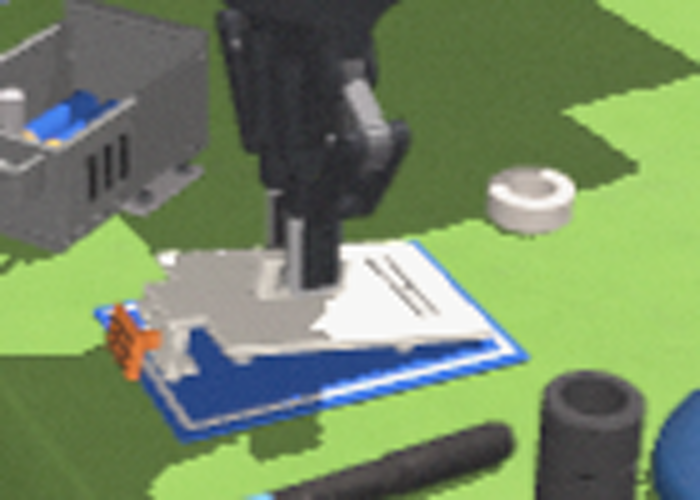

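Call:
play_rows(
  rows=[
    {"hand":5,"slide":[0.001,0,-0.001],"turn":0},
    {"hand":5,"slide":[0,0,0],"turn":0},
  ],
)

```text
clock: 21.75
tcp_pos: [0.5038, -0.4652, 0.1992]
tcp_rot: [0.708, -0.037, -0.705, -0.036]
wrist_force: [4.5, 0.5, 6.5]
finger_gap: 0.125
```

```bash
python3 st2.py
```

```text
t 21.75 mat tip [-0.00125  0.00013  0.02583] F mat [4.38 0.96 6.54] T [ 0.12 -0.39 -0.08] gap 0.12527412426641862 yaw -0.1033208662602045
```

Call:
play_rows(
  rows=[
    {"hand":5,"slide":[0.001,0,-0.001],"turn":0},
    {"hand":5,"slide":[0,0,0],"turn":0},
  ],
)

```text
clock: 22.0
tcp_pos: [0.5044, -0.4655, 0.199]
tcp_rot: [0.707, -0.037, -0.705, -0.036]
wrist_force: [-0.5, 2.7, 13.1]
finger_gap: 0.129
```

```bash
python3 st2.py;python3 - <<'E'
from h import *
im,K,T=snap('side','d15.png')
a=cv2.resize(im[180:280,280:420],None,fx=5,fy=5,interpolation=cv2.INTER_CUBIC)
cv2.imwrite('pics/d15c.png',a[:,:,::-1])
E
```

```text
t 22.0 mat tip [-6.000e-04 -2.000e-05  2.561e-02] F mat [-0.76  2.65 13.05] T [ 0.57  0.4  -0.02] gap 0.12881816832443832 yaw -0.10370497155505438
```

View pics/d15c.png

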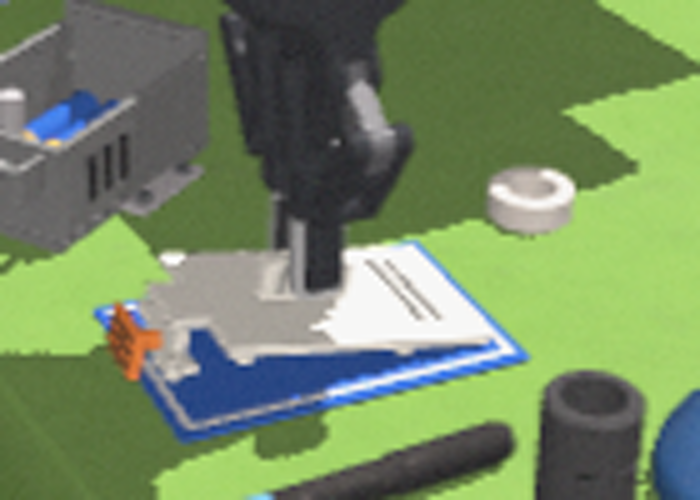

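Call:
play_rows(
  rows=[
    {"hand":5,"slide":[-0.002,0,0],"turn":0},
    {"hand":5,"slide":[0,0,0],"turn":0},
  ],
)

```text
clock: 22.3
tcp_pos: [0.504, -0.4654, 0.1994]
tcp_rot: [0.707, -0.037, -0.705, -0.036]
wrist_force: [3.3, -0.5, 4.9]
finger_gap: 0.13
```

```bash
python3 st2.py
```

```text
t 22.3 mat tip [-9.900e-04  4.000e-05  2.602e-02] F mat [ 3.29 -0.18  4.91] T [ 0.01 -0.44 -0.02] gap 0.12974746554092556 yaw -0.1037539871468731
```

Call:
play_rows(
  rows=[
    {"hand":14,"slide":[0,0,0],"turn":0},
    {"hand":16,"slide":[0,0,0],"turn":0},
    {"hand":20,"slide":[0,0,0],"turn":0},
    {"hand":28,"slide":[0,0,0],"turn":0},
    {"hand":35,"slide":[0,0,0],"turn":0},
    {"hand":35,"slide":[0,0,0],"turn":0},
  ],
)

```text
clock: 23.05
tcp_pos: [0.5033, -0.4653, 0.1986]
tcp_rot: [-0.706, 0.037, 0.706, 0.037]
wrist_force: [0.3, -0.5, -0.8]
finger_gap: 0.35
```

```bash
python3 st2.py
```

```text
t 23.05 mat tip [-0.00172 -0.       0.02515] F mat [ 0.35 -0.43 -0.76] T [-0.01 -0.09 -0.  ] gap 0.35015648188334053 yaw -0.10419981459559642
```

Released. Rise clear and check.

Call:
play_rows(
  rows=[
    {"hand":35,"slide":[-0.008,0,0],"turn":0},
    {"hand":35,"slide":[-0.015,0,0],"turn":0},
    {"hand":35,"slide":[-0.03,0,0],"turn":0},
    {"hand":35,"slide":[-0.04,0,0],"turn":0},
    {"hand":35,"slide":[-0.04,0,0],"turn":0},
    {"hand":35,"slide":[-0.03,0,0.03],"turn":0},
    {"hand":35,"slide":[0,0,0],"turn":0},
    {"hand":35,"slide":[0,0,0],"turn":0},
  ],
)

```text
clock: 24.05
tcp_pos: [0.4736, -0.462, 0.362]
tcp_rot: [0.706, -0.037, -0.706, -0.037]
wrist_force: [1.0, 0.5, -0.0]
finger_gap: 0.349
```

```bash
python3 st2.py;python3 - <<'E'
from h import *
im,K,T=snap('side','d16.png');snap('wrist','w16.png');snap('scene','s16.png')
a=cv2.resize(im[180:280,280:420],None,fx=5,fy=5,interpolation=cv2.INTER_CUBIC)
cv2.imwrite('pics/d16c.png',a[:,:,::-1])
E
```

```text
t 24.05 mat tip [-0.03156  0.00028  0.18864] F mat [ 0.89  0.61 -0.03] T [0.05 0.03 0.03] gap 0.3488439691595244 yaw -0.10406643787161612
```

View pics/d16c.png

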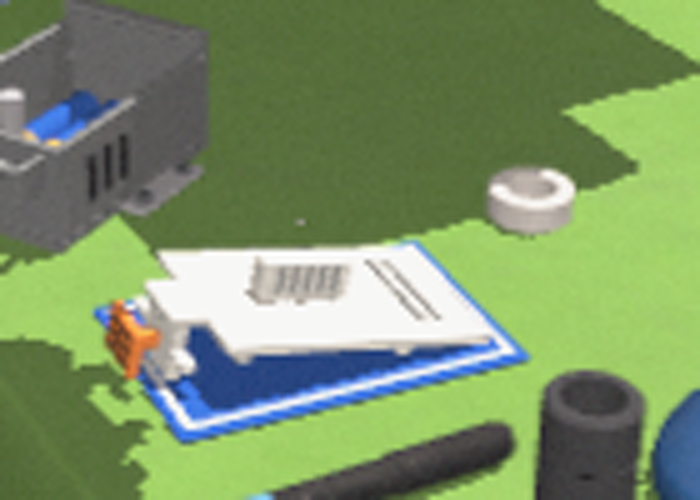

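View pics/w16.png

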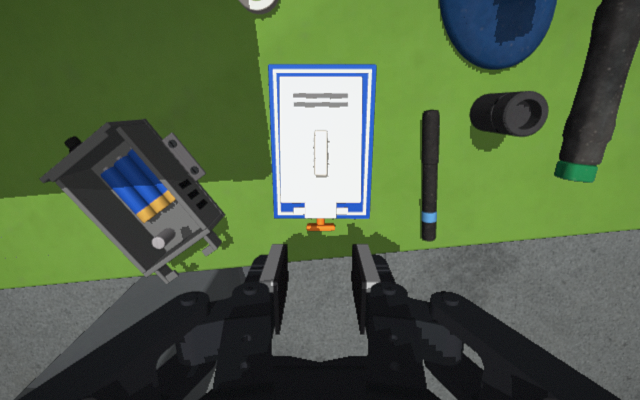

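Run:
```python
from h import *
C=np.array([.505,-.4655,0]);c,s_=np.cos(-.1035),np.sin(-.1035);B=np.array([[c,s_,0],[-s_,c,0],[0,0,1]])
im,K,T=load('w16')
for n,uv,z in [('matfl',(269.5,65),.003),('matfr',(376,65),.003),('matnl',(272,217),.003),('matnr',(370,217),.003),('covfl',(280,75),.008),('covfr',(366,75),.008),('covnl',(280.5,203),.029),('covnr',(361,203),.029),('ribfl',(315,130),.044),('ribnr',(328,177),.05),('ribfr',(328,130),.044),('ribnl',(314.5,177),.05)]:
    print(n,(B@(plane(K,T,uv,z)-C)).round(4))
```

```text
matfl [0.0739 0.047  0.003 ]
matfr [ 0.074  -0.0504  0.003 ]
matnl [-0.073   0.0505  0.003 ]
matnr [-0.0729 -0.0513  0.003 ]
covfl [0.0649 0.0371 0.008 ]
covfr [ 0.065 -0.041  0.008]
covnl [-0.0501  0.0379  0.029 ]
covnr [-0.05   -0.0381  0.029 ]
ribfl [0.0186 0.0049 0.044 ]
ribnr [-0.0205 -0.0062  0.05  ]
ribfr [ 0.0187 -0.006   0.044 ]
ribnl [-0.0205  0.0054  0.05  ]
```

```bash
python3 -c "
from h import *
print(finish_job())"
```

```text
the job is handed in; nothing more can be done
None
```

The cover is off the box and lying rib up, lengthwise on the blue mat. I handed the job in at about 24 s; no verdict was given.

- **Tab:** I found the pad face by touch and pressed it in gently. Keeping it pressed, I drew it up about 15 mm, with press readings of up to 14.5 N. After I let go, the cover's tab end stayed up with its ears above the ledges.
- **Cover:** I gripped the rib, drew the cover about 11 mm out from under the lip with forces under 2 N, and lifted it clear. I lowered it tab first and let it pivot in the grip until the far edge touched. That contact peaked at 13 N; I then eased the pressure and released.

**Last checks**
- **Position:** the wrist camera shows the cover aligned with the mat and less than 1 mm off sideways. The cover's origin is about 10 mm past the mat's centre, away from the tab.
- **Overhang:** I aimed for about 8 mm of that shift so the tab would stand on the mat. The orange pad still overhangs the mat's end by a few millimetres.
- **Surroundings:** the marker, adapter and spacer look undisturbed, and the robot is clear of everything.
- **Disagreement:** the fixed cameras and the wrist camera placed the mat's centre 2 to 6 mm apart, so I used a value close to the wrist camera's.

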